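Release the roll unit that is still locked

ROBOT

A 6-joint arm with a two-finger parallel gripper is mounted at the origin on the work surface. World frame = base frame: x ahead of the robot, y to its left, z up, the work surface at z = 0. Lengths are in m, angles in rad, forces in N, time in s.
With the tool pointing down it reaches from about 0.275 to 0.75 m from the base axis. Payload 10.2 kg.
Tool frame: the origin (TCP) lies on the centre line of the jaws, within the pads' length; the fingertips stand arm.tips_ahead ahead of it and the grasp point (between the pads) lies 2 mm behind it (arm.tips_ahead is the distance from the TCP to the fingertips, in m); y points along the fingers, x is the direction in which the jaws open and shut, and the axes are right-handed (so a half turn about y gives the same grasp; the last joint's range is limited). The gripper opens to 88 mm and grips with 3 to 60 N. Pads are 18 mm wide; open, the fingers measure 123 mm over their backs; the gripper's body (75 mm by 187 mm) begins 45 mm behind the grasp point.
Start: joints at [0.885, 0.313, 1.498, -0, 1.331, -0.223], TCP at [0.234, 0.47, 0.22] pointing down, gripper open.
Joint ranges: [-2.94, 2.94], [-0.97, 2.17], [0.19, 2.56], [-1.23, 4.37], [0.02, 3.11], [-2.88, 2.88]. Speed limits (rad/s): [2.39, 2.39, 3.01, 3.14, 3.14, 3.14].

INTERFACE

Orientations are given as a 3x3 rotation matrix whose columns are the frame's x, y, z axes.
In Python, from plant import arm, camera, camera_model, job gives the robot as it stands. The module is installed in compiled form; this text tells all that it offers.
- The arm moves only by the shell command python3 -m crank 'ROWS' [FORCE]. ROWS is JSON, a list of rows, each a list of 7 numbers: the turn, a rotation vector about the tool's x, y, z in degrees, then the shift along the tool's x, y, z in mm, then the closure, from 0 (fully open) to 1 (shut). In form: [[rx, ry, rz, x, y, z, grip], ...]. A call has 1 to 8 rows; each row is the pose to reach, as a shift and turn from the pose commanded when the call began, along the tool's axes at that moment; what a row does not reach only later rows make up. A row lasts 1/8 s, in which the tool goes at most 62.5 mm and 10.7 degrees, less where a joint would pass 70% of its speed; a pose out of reach is approached as far as the arm can. A call with a gripper value outside its range is refused whole. The fingers move at their own pace and stop on an object; FORCE is the grip in N (left out, the last holds). Time passes only in rows, so rows that repeat a pose let the fingers close. It gives the time, the measured TCP pose, the force and the opening at its end, in the units of the state.
- arm.observe(): the state, without advancing time (a new reading comes with each control period).
- camera(name): name is "side" or "top" or "wrist"; returns (picture, depth): 480x640x3 uint8, red, green, blue; 480x640 float32, m along the optical axis (not along the pixel's ray), 0 where there is no reading.
- camera_model(name): a dict with "intrinsics" (3x3 intrinsics, pixels), "rvec" (rotation vector, rad) and "tvec" (3), from world to camera coordinates, as OpenCV has them; the wrist camera has in their place "hand_eye" (4x4, takes a point from camera to tool coordinates, whose origin is the TCP and whose axes are the tool frame's). Camera axes: x right, y down, z forward; pixel columns grow to the right and rows downward; lengths in m; the calibration is good to about 2 mm. A picture is of the moment at which its call begins: read the wrist's pose just before it. camera_model takes no time and is no camera call.
- job.close_job(): hands the job in, once; it reports no verdict.
The state is a dict: "clock": time; "q": joint angles; "qd": joint speeds; "joint_efforts": joint torques, N m; "tcp_pos": TCP position; "ee_rot": TCP orientation; "wrist_force": force on the tool from outside, world axes, zero at the start; "wrist_torque": the same for the moment, N m; "finger_gap": opening from 0.0 (shut) to 1.0 (fully open).
Only numpy, scipy, OpenCV 4.12 (cv2) and the standard library are available. Lean on these libraries where they do the work, as an engineer would, in place of code of your own. Each camera call takes 0.05 s, during which the arm holds its last target. There are 200 camera calls.

TASK

Three identical roll units stand on the bench, each with a yellow push-push lock cap on top; two caps stand up (released) and one has been left locked down. Push the low cap fully down and lift off so that it springs up, then rest a closed fingertip lightly on top of it for about a second, without clicking it in again, to feel that it really stands up, and lift away. Do not click the other two: all three caps must be left standing up.

Things in the scene. Friction and masses are not known exactly. Their poses are not given: they have to be found in the camera images.
- lock_a: Yellow cap, 32 mm across, 8 mm thick, on a 14 mm stem, mid-top of a roll unit (fixed zinc block, blue top, 98 x 104 x 60 mm high, roller ends on the robot's side). Origin: centre of the cap's top face, z up. Top above bench: 86 mm up, about 77 mm locked down, 69.5 mm at the rigid bottom stop. Any of the three may be the locked one.
- lock_b: Cap of another roll unit, same as lock_a in size, origin and behaviour. Push-push: a locked cap pressed to within 2 mm of its bottom stop springs up on lift-off; a cap standing up that is pressed in more than 12 mm locks down; a lighter touch just springs back.
- lock_c: Cap of the third roll unit, same as lock_a in size, origin and behaviour. Spring of every cap (250 N/m upwards): 4 N before an up cap starts to move, about 6 N at the locked height, 8 N just above the bottom stop.
There are look-alikes about, which are no part of the job. What is shaped like the part that bears lock_c but pink or turquoise is not meant. Leave any turquoise look-alike of the part that bears lock_b alone.

How it is judged:
On the way, in this order (a step that is already met when the one before it is completed fails the run):
1. the cap that was locked down has been clicked, stands up (top above 82 mm) and is not touched (height (world z) of lock_a above 0.082 m and contact force between anything else and lock_a below 0.1 N), for 0.2 s.
2. the fingers then rest on that cap with at least 0.5 N while it stays up (top above 78 mm) (contact force between the fingers and lock_a above 0.5 N and height (world z) of lock_a above 0.078 m), for 0.3 s.
At the end, for the whole second after the job is handed in: All three caps stand up: their tops are more than 82 mm above the bench (fully up is 86 mm) (height (world z) of each of lock_a, lock_b, lock_c above 0.082 m); the robot touches nothing.
It fails at once if one of the two caps that were already up is clicked (pressed in by more than 12 mm) (height (world z) of any of lock_b, lock_c below 0.074 m).
It also fails if it takes over 35 s, if anything falls off the work surface, if the arm or the gripper's body presses on something with over 40 N, if the wrist force passes 120 N, or if a joint passes its speed limit or range.

## Working session

There is one attempt and no reset: what is moved stays moved. The work goes in short steps, Python scripts to look and compute and a shell command to move; the robot and the scene stay as the last step left them, time stands still between calls to the robot, and variables do not carry over. Pictures are saved under pics/ and viewed, about 8 in all and at most 12, crops included, and the job is handed in when it is done.

```bash
mkdir -p pics; cat > h.py <<'E'
import numpy as np,cv2
from plant import arm,camera,camera_model,job
def grab(n):
    s=arm.observe(); p,d=camera(n); m=camera_model(n); K=np.array(m['intrinsics'])
    T=np.eye(4)
    if 'hand_eye' in m:
        W=np.eye(4);W[:3,:3]=s['ee_rot'];W[:3,3]=s['tcp_pos'];T=W@np.array(m['hand_eye'])
    else:
        R=cv2.Rodrigues(np.array(m['rvec'],float))[0];T[:3,:3]=R.T;T[:3,3]=-R.T@np.array(m['tvec']).ravel()
    return p,d,K,T
def pts(d,K,T):
    v,u=np.mgrid[:480,:640]
    c=np.stack([(u-K[0,2])/K[0,0]*d,(v-K[1,2])/K[1,1]*d,d],-1)
    return c@T[:3,:3].T+T[:3,3]
def yellow(p):
    h=cv2.cvtColor(p,cv2.COLOR_RGB2HSV)
    return cv2.inRange(h,(20,110,80),(36,255,255))
E
python3 - <<'E'
from h import *
print(arm.tips_ahead,arm.observe())
for n in('top','side'):
    p,d,K,T=grab(n); cv2.imwrite(f'pics/{n}0.png',p[:,:,::-1]); np.savez(f'pics/{n}0.npz',p=p,d=d,K=K,T=T)
    P=pts(d,K,T);m=yellow(p)
    k,l,st,c=cv2.connectedComponentsWithStats(m)
    for i in range(1,k):
        if st[i,4]>30:
            q=P[(l==i)&(d>0)]; print(n,st[i],c[i].round(),np.median(q,0).round(4),np.percentile(q[:,2],[10,90]).round(4) if len(q) else '')
E
```

```text
0.017 {'clock': 0.0, 'q': array([ 8.84575874e-01,  3.13415588e-01,  1.49843079e+00, -2.59347487e-05,
        1.33096733e+00, -2.23407900e-01]), 'qd': array([ 0.00025855, -0.00059533, -0.00156126, -0.00150272, -0.00166858,
       -0.00046547]), 'joint_efforts': array([ 3.48009689e-05, -4.02209830e+01, -2.52269107e+01,  6.94402540e-02,
        3.52341228e-02,  9.86564771e-06]), 'tcp_pos': array([0.23424492, 0.46955128, 0.21908105]), 'ee_rot': array([[ 4.46460565e-01, -7.54192671e-04, -8.94802992e-01],
       [ 8.94802510e-01, -9.60627937e-04,  4.46461135e-01],
       [-1.19629047e-03, -9.99999254e-01,  2.45971003e-04]]), 'wrist_force': array([-0.52761798,  0.0936749 , -0.03830354]), 'wrist_torque': array([-0.02972797,  0.04366207, -0.00181919]), 'finger_gap': 0.9992884271236188}
top [393 180  19  19 284] [402. 189.] [ 0.5502 -0.2054  0.0867] [0.0851 0.0882]
top [163 186  19  18 275] [172. 194.] [0.5388 0.1727 0.0784] [0.0772 0.0801]
top [499 216  19  19 285] [508. 225.] [ 0.494  -0.3733  0.0864] [0.0847 0.0879]
top [250 228  19  19 286] [259. 237.] [0.4689 0.0242 0.0869] [0.0853 0.0884]
top [341 308  19  20 288] [350. 317.] [ 0.344  -0.1238  0.0867] [0.0852 0.0882]
top [144 320  19  19 295] [153. 329.] [0.3192 0.1886 0.087 ] [0.0855 0.0884]
side [  0 101  13  16  61] [  7. 108.] [ 0.0492 -0.0112  0.2846] [0.2826 0.2878]
side [223 133  15  13 153] [230. 139.] [0.3175 0.1856 0.0863] [0.0626 0.0878]
side [333 138  16  12 148] [341. 143.] [0.5375 0.168  0.0778] [0.0746 0.0795]
side [301 183  19  15 210] [310. 190.] [0.468  0.0204 0.0863] [0.0816 0.0879]
side [224 248  20  18 270] [234. 256.] [ 0.3427 -0.1288  0.0869] [0.0852 0.0882]
side [365 282  23  21 362] [376. 291.] [ 0.549  -0.2086  0.0868] [0.0827 0.088 ]
side [338 397  26  27 559] [351. 410.] [ 0.4928 -0.3779  0.0869] [0.0854 0.0882]
```

View pics/top0.png

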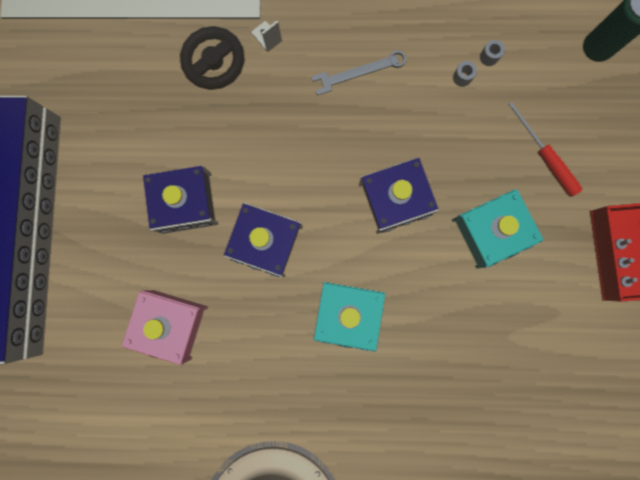

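```bash
python3 - <<'E'
import cv2,numpy as np
t=cv2.imread('pics/top0.png');s=cv2.imread('pics/side0.png')
a=cv2.resize(t[145:245,122:222],(400,400),interpolation=cv2.INTER_CUBIC);b=cv2.resize(s[95:195,290:390],(400,400),interpolation=cv2.INTER_CUBIC)
cv2.imwrite('pics/crop0.png',np.hstack([a,b]))
E
```

```text
(no output)
```

View pics/crop0.png

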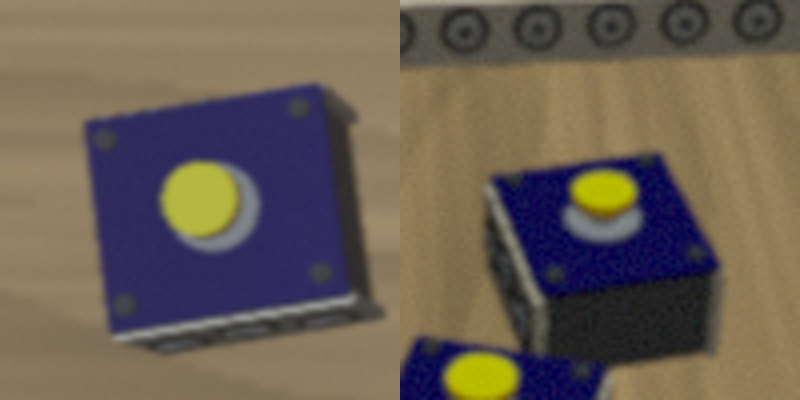

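Candidates (top view):
- Blue units: cap at (172,194), z≈0.078, low. Caps at (259,237) and (402,189), z≈0.087, up.
- Look-alikes, excluded by colour: turquoise (508,225) and (350,317), pink (153,329).
- Large blue device at the left edge: no cap.

The crop shows the (172,194) cap low over its grey collar on a blue-topped unit, so that is the target.

```bash
python3 - <<'E'
from h import *
z=np.load('pics/top0.npz');P=pts(z['d'],z['K'],z['T'])
q=P[100:360,0:45].reshape(-1,3);print('box zmax',np.percentile(q[:,2],[50,99]),'y min',q[q[:,2]>.1][:,1].min() if (q[:,2]>.1).any() else None, q[q[:,2]>.1][:,0].min(),q[q[:,2]>.1][:,0].max())
s=arm.observe();R=s['ee_rot']
t=np.array([.5382,.1705,.150])
print((R.T@(t-s['tcp_pos'])*1000).round(1))
E
```

```text
box zmax [0.08184711 0.10330072] y min -0.09423042574844388 0.2696500951029043 0.6895644842651076
[-131.8   69.2 -405.5]
```

```bash
python3 -m crank '[[0,0,0,-66,15,-203,1],[0,0,0,-66,15,-203,1],[0,0,0,-66,15,-203,1],[0,0,0,-66,15,-203,1],[0,0,0,-132,30,-405,1],[0,0,0,-132,30,-405,1],[0,0,0,-132,30,-405,1],[0,0,0,-132,30,-405,1]]' 20
python3 -m crank '[[0,0,0,0,0,0,1],[0,0,0,0,0,0,1]]'
python3 - <<'E'
from h import *
s=arm.observe();R=s['ee_rot'];print(s['tcp_pos'],s['finger_gap'],s['wrist_force'],R.round(3))
print((R.T@(np.array([.5382,.1705,.11])-s['tcp_pos'])*1000).round(1))
p,d,K,T=grab('wrist'); cv2.imwrite('pics/w1.png',p[:,:,::-1]);P=pts(d,K,T)
k,l,st,c=cv2.connectedComponentsWithStats(yellow(p))
for i in range(1,k):
    if st[i,4]>100: print(st[i],c[i],np.median(P[(l==i)&(d>0)],0))
E
```

```text
clock: 1.1
tcp_pos: [0.5393, 0.1685, 0.1887]
ee_rot: [[0.449, -0.001, -0.894], [0.894, -0.0, 0.449], [-0.001, -1.0, 0.001]]
wrist_force: [-0.4, -0.3, -0.3]
finger_gap: 0.116
clock: 1.35
tcp_pos: [0.537, 0.172, 0.1897]
ee_rot: [[0.445, -0.0, -0.895], [0.895, 0.0, 0.445], [0.0, -1.0, 0.001]]
wrist_force: [-0.0, -0.8, 0.1]
finger_gap: 0.004
[0.53699622 0.1720255  0.18970581] 0.004438796241962275 [-0.00202092 -0.78511839  0.11348202] [[ 0.445 -0.    -0.895]
 [ 0.895  0.     0.445]
 [ 0.    -1.     0.001]]
[-0.8 79.7 -1.8]
[ 303  215   38   37 1081] [321.53006475 233.05087882] [0.53760317 0.17378816 0.07694725]
[ 102  222   42   38 1237] [122.23605497 240.00808407] [0.46866914 0.02621827 0.08551588]
[283 353   5  31 109] [284.76146789 368.75229358] [0.51203961 0.17667529 0.29358631]
[350 358   7  29 117] [354.02564103 372.35042735] [0.51932028 0.18917307 0.29355584]
```

View pics/w1.png

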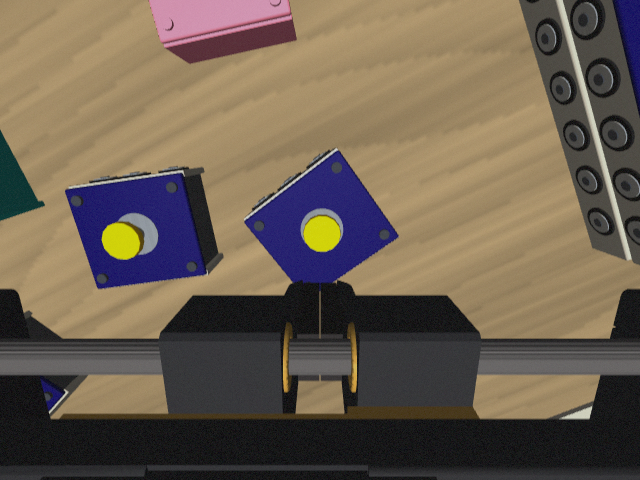

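Gripper is shut and centred over the low cap at (321,233). The neighbouring cap at (122,240) is well clear. Descending.

```bash
python3 -m crank '[[0,0,0,0,40,-1,1],[0,0,0,0,80,-1,1],[0,0,0,0,80,-1,1],[0,0,0,0,90,-1,1],[0,0,0,0,96,-1,1],[0,0,0,0,99,-1,1],[0,0,0,0,99,-1,1],[0,0,0,0,99,-1,1]]'
```

```text
clock: 2.4
tcp_pos: [0.5389, 0.1704, 0.0909]
ee_rot: [[0.446, 0.001, -0.895], [0.895, 0.0, 0.446], [0.0, -1.0, -0.0]]
wrist_force: [0.1, -0.2, 0.6]
finger_gap: 0.005
```

```bash
python3 -m crank '[[0,0,0,0,2,0,1],[0,0,0,0,2,0,1]]'; python3 -m crank '[[0,0,0,0,2,0,1],[0,0,0,0,2,0,1]]'; python3 - <<'E'
from h import *
for i in range(4):
    s=arm.observe();print(s['tcp_pos'].round(4),s['wrist_force'].round(2)); p,d,K,T=grab('side')
cv2.imwrite('pics/s2.png',cv2.resize(p[60:210,250:450,::-1],(800,600),interpolation=cv2.INTER_CUBIC))
E
```

```text
clock: 2.65
tcp_pos: [0.5387, 0.1704, 0.0885]
ee_rot: [[0.446, -0.0, -0.895], [0.895, -0.0, 0.446], [-0.0, -1.0, 0.0]]
wrist_force: [0.1, 0.1, -0.3]
finger_gap: 0.005
clock: 2.9
tcp_pos: [0.5387, 0.1704, 0.0865]
ee_rot: [[0.446, -0.0, -0.895], [0.895, -0.0, 0.446], [-0.0, -1.0, 0.0]]
wrist_force: [0.5, 0.6, 0.1]
finger_gap: 0.004
[0.5387 0.1704 0.0865] [0.54 0.63 0.14]
[0.5387 0.1704 0.0865] [-0.14 -0.36  0.25]
[0.5388 0.1704 0.0866] [-0.4  -0.13 -0.45]
[0.5388 0.1704 0.0866] [0.21 0.78 0.33]
```

View pics/s2.png

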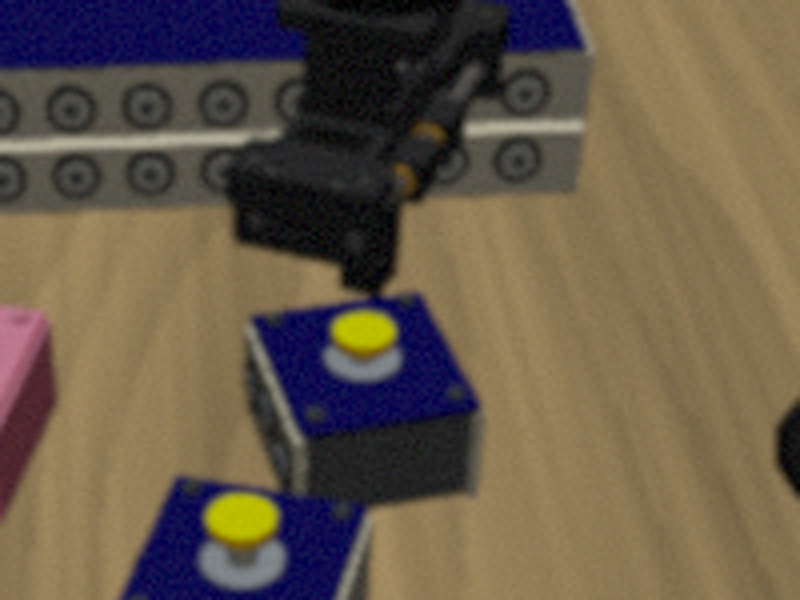

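The side view shows the fingertip at crop (365,290), still clear of the cap at (365,328). That disagrees with the reported TCP, so I'll measure the fingertip by depth.

```bash
python3 - <<'E'
from h import *
for n in('side','top'):
    p,d,K,T=grab(n);P=pts(d,K,T)
    dark=(p.max(2)<70)&(d>0)&(np.hypot(P[...,0]-.5388,P[...,1]-.1704)<.05)&(P[...,2]>.07)
    print(n,dark.sum())
    q=P[dark]
    if n=='side':
        for a in range(90,145,3):
            r=P[a:a+3,325:360][dark[a:a+3,325:360]]
            if len(r):print(a,len(r),np.median(r,0).round(3),r[:,2].min().round(3))
    else:
        print(np.percentile(q,[2,50,98],0).round(3))
    k,l,st,c=cv2.connectedComponentsWithStats(yellow(p))
    for i in range(1,k):
        if st[i,4]>50: print(st[i],np.median(P[(l==i)&(d>0)],0).round(4))
E
```

```text
side 2335
90 86 [0.53  0.13  0.213] 0.188
93 74 [0.527 0.129 0.208] 0.187
96 57 [0.547 0.138 0.195] 0.192
99 34 [0.553 0.133 0.194] 0.184
102 21 [0.557 0.13  0.189] 0.177
105 23 [0.555 0.127 0.184] 0.176
108 15 [0.551 0.127 0.179] 0.174
111 6 [0.55  0.169 0.147] 0.142
114 9 [0.55  0.17  0.141] 0.137
117 9 [0.55  0.169 0.133] 0.131
120 6 [0.549 0.168 0.128] 0.125
123 6 [0.549 0.169 0.122] 0.116
126 16 [0.538 0.159 0.12 ] 0.111
129 35 [0.535 0.155 0.117] 0.111
132 13 [0.538 0.155 0.112] 0.108
[  0 101  16  16  70] [ 0.0499 -0.0107  0.2848]
[223 133  15  13 151] [0.3174 0.1854 0.0862]
[333 138  16  12 151] [0.5377 0.1687 0.0778]
[301 183  19  15 212] [0.4682 0.0199 0.0865]
[224 248  20  18 276] [ 0.3424 -0.1284  0.0869]
[365 282  23  21 366] [ 0.5489 -0.2087  0.0866]
[338 397  27  27 563] [ 0.4928 -0.378   0.087 ]
top 1184
[[0.499 0.122 0.128]
 [0.525 0.133 0.224]
 [0.556 0.166 0.262]]
[393 180  19  19 284] [ 0.5503 -0.2054  0.0867]
[164 187  17  18 121] [0.5323 0.165  0.0797]
[499 216  19  19 285] [ 0.494  -0.3733  0.0863]
[250 228  19  19 287] [0.4689 0.0243 0.0868]
[341 308  19  20 290] [ 0.3441 -0.1238  0.0867]
[144 320  19  19 296] [0.3193 0.1889 0.0872]
```

By depth the fingertip sits at about z=0.106, some 36 mm higher than the state says, while xy agrees. So I'll trust the cameras and feel for contact: go down quickly first, then in small steps.

```bash
python3 -m crank '[[0,0,0,0,10,0,1],[0,0,0,0,20,0,1],[0,0,0,0,20,0,1]]'; python3 -m crank '[[0,0,0,0,3,0,1],[0,0,0,0,3,0,1]]' ; python3 -m crank '[[0,0,0,0,3,0,1],[0,0,0,0,3,0,1]]';python3 - <<'E'
from h import *
p,d,K,T=grab('side')
cv2.imwrite('pics/s3.png',cv2.resize(p[60:210,250:450,::-1],(800,600),interpolation=cv2.INTER_CUBIC))
E
```

```text
clock: 3.58
tcp_pos: [0.5381, 0.1703, 0.0654]
ee_rot: [[0.446, -0.002, -0.895], [0.895, -0.0, 0.446], [-0.001, -1.0, 0.002]]
wrist_force: [0.0, 0.4, -0.1]
finger_gap: 0.01
clock: 3.82
tcp_pos: [0.5388, 0.1704, 0.0636]
ee_rot: [[0.446, -0.0, -0.895], [0.895, -0.0, 0.446], [-0.0, -1.0, 0.0]]
wrist_force: [0.3, -0.6, -0.4]
finger_gap: 0.007
clock: 4.08
tcp_pos: [0.5387, 0.1704, 0.0605]
ee_rot: [[0.446, -0.0, -0.895], [0.895, 0.0, 0.446], [-0.0, -1.0, 0.0]]
wrist_force: [0.9, -0.1, 0.2]
finger_gap: 0.007
```

View pics/s3.png

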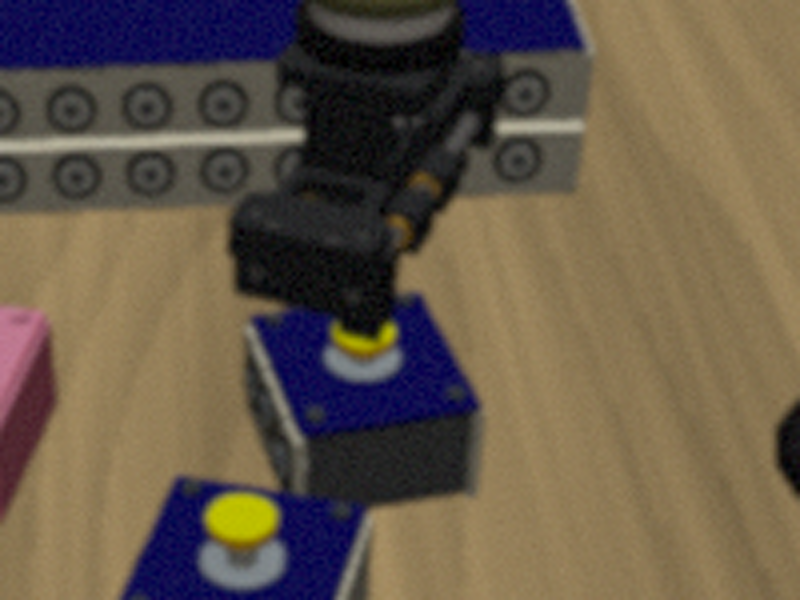

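Fingertip at crop (375,335) is now just over the cap, with no contact force yet. Continuing in 2 mm steps.

```bash
python3 -m crank '[[0,0,0,0,2,0,1],[0,0,0,0,2,0,1]]'|grep -E "tcp|force"; python3 -m crank '[[0,0,0,0,2,0,1],[0,0,0,0,2,0,1]]' |grep -E "tcp|force"; python3 -m crank '[[0,0,0,0,2,0,1],[0,0,0,0,2,0,1]]' |grep -E "tcp|force"
```

```text
tcp_pos: [0.5389, 0.1704, 0.0587]
wrist_force: [0.4, -0.4, 1.9]
tcp_pos: [0.5389, 0.1704, 0.0575]
wrist_force: [-3.8, -0.2, 9.1]
tcp_pos: [0.5389, 0.1704, 0.0556]
wrist_force: [-4.1, -0.9, 10.7]
```

Contact came at TCP z≈0.058, so the stop should be near 0.0505.

```bash
python3 -m crank '[[0,0,0,0,2,0,1],[0,0,0,0,2,0,1]]'|grep -E "tcp|force"; python3 -m crank '[[0,0,0,0,2,0,1],[0,0,0,0,2,0,1]]' |grep -E "tcp|force"
```

```text
tcp_pos: [0.5389, 0.1704, 0.0537]
wrist_force: [-3.7, -1.3, 10.7]
tcp_pos: [0.539, 0.1704, 0.0518]
wrist_force: [-4.1, -0.4, 12.9]
```

```bash
python3 -m crank '[[0,0,0,0,1,0,1],[0,0,0,0,1,0,1]]' |grep -E "tcp|force"
```

```text
tcp_pos: [0.539, 0.1704, 0.0509]
wrist_force: [-4.1, -0.5, 12.5]
```

```bash
python3 -m crank '[[0,0,0,0,1,0,1],[0,0,0,0,1,0,1]]' |grep -E "tcp|force"; python3 -m crank '[[0,0,0,0,1,0,1],[0,0,0,0,1,0,1]]' |grep -E "tcp|force"
```

```text
tcp_pos: [0.539, 0.1704, 0.0508]
wrist_force: [-8.5, -1.8, 20.3]
tcp_pos: [0.5391, 0.1704, 0.0507]
wrist_force: [-11.4, -2.1, 30.0]
```

The force rises sharply with no more travel, so this is the rigid stop (TCP 0.0508). Lifting off and checking.

```bash
python3 -m crank '[[0,0,0,0,-20,0,1],[0,0,0,0,-50,0,1],[0,0,0,0,-50,0,1],[0,0,0,0,-50,0,1],[0,0,0,0,-50,0,1]]' |grep -E "clock|tcp|force";python3 - <<'E'
from h import *
for n in('side','top'):
    p,d,K,T=grab(n);P=pts(d,K,T)
    if n=='side': cv2.imwrite('pics/s4.png',cv2.resize(p[60:210,250:450,::-1],(800,600),interpolation=cv2.INTER_CUBIC))
    k,l,st,c=cv2.connectedComponentsWithStats(yellow(p))
    for i in range(1,k):
        if st[i,4]>50: print(n,st[i],np.median(P[(l==i)&(d>0)],0).round(4))
E
```

```text
clock: 6.75
tcp_pos: [0.5382, 0.1703, 0.0964]
wrist_force: [0.2, 0.6, 0.4]
side [ 0 92 18 16 57] [0.0442 0.0015 0.2876]
side [223 133  15  13 152] [0.3171 0.1854 0.0865]
side [333 133  16  13 161] [0.539  0.1705 0.0862]
side [301 183  19  15 213] [0.4681 0.0198 0.0865]
side [224 248  20  18 273] [ 0.3426 -0.1281  0.0869]
side [365 282  23  21 364] [ 0.549  -0.2088  0.0868]
side [338 397  26  27 562] [ 0.4928 -0.3778  0.0869]
top [393 180  19  19 284] [ 0.5502 -0.2054  0.0865]
top [161 185  17  18 117] [0.5324 0.1657 0.0877]
top [499 216  19  19 285] [ 0.4939 -0.3733  0.0865]
top [250 228  19  19 288] [0.4689 0.0241 0.087 ]
top [341 308  19  20 288] [ 0.344  -0.1238  0.0868]
top [144 320  19  19 295] [0.3193 0.1888 0.087 ]
```

View pics/s4.png

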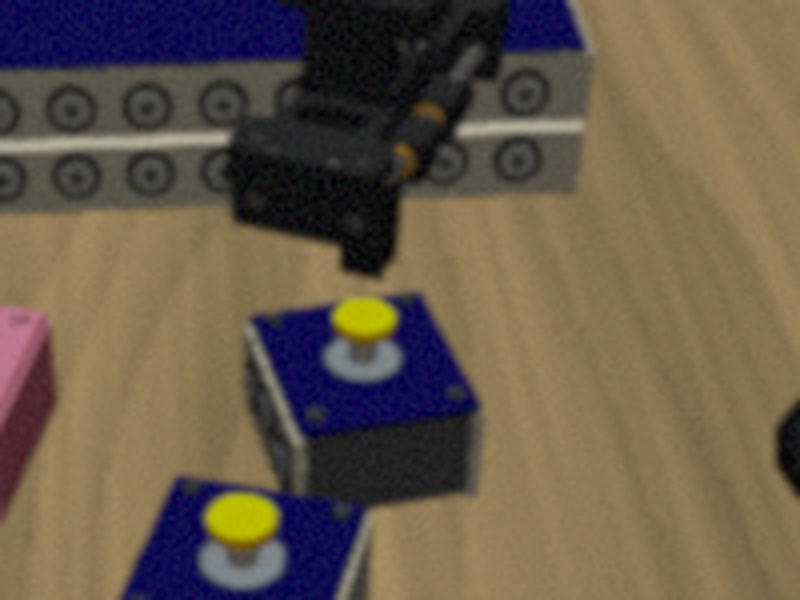

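The cap at crop (365,318) now stands up (z≈0.086) with its stem visible, and the finger is clear. Next is the light touch; contact is expected at TCP ≈0.067.

```bash
python3 -m crank '[[0,0,0,0,15,0,1],[0,0,0,0,26,0,1],[0,0,0,0,26,0,1],[0,0,0,0,26,0,1]]' |grep -E "clock|tcp|force"; python3 -m crank '[[0,0,0,0,2,0,1],[0,0,0,0,2,0,1],[0,0,0,0,2,0,1]]' |grep -E "tcp|force"
```

```text
clock: 7.35
tcp_pos: [0.5389, 0.1704, 0.0717]
wrist_force: [0.9, -0.2, 0.1]
tcp_pos: [0.5388, 0.1704, 0.0697]
wrist_force: [0.5, 0.1, 0.4]
```

```bash
python3 -m crank '[[0,0,0,0,2,0,1],[0,0,0,0,2,0,1],[0,0,0,0,2,0,1]]' |grep -E "tcp|force"
```

```text
tcp_pos: [0.5387, 0.1704, 0.0676]
wrist_force: [0.3, 0.3, -0.4]
```

```bash
python3 -m crank '[[0,0,0,0,1,0,1],[0,0,0,0,1,0,1],[0,0,0,0,1,0,1]]' |grep -E "tcp|force";python3 -m crank '[[0,0,0,0,1,0,1],[0,0,0,0,1,0,1],[0,0,0,0,1,0,1]]' |grep -E "tcp|force"
```

```text
tcp_pos: [0.5389, 0.1704, 0.0672]
wrist_force: [-3.0, -0.6, 5.5]
tcp_pos: [0.5389, 0.1704, 0.0663]
wrist_force: [-2.1, -0.6, 6.7]
```

In contact at 5–7 N with only about 1 mm of depression. Holding for a second, then lifting.

```bash
python3 -m crank '[[0,0,0,0,0,0,1],[0,0,0,0,0,0,1],[0,0,0,0,0,0,1],[0,0,0,0,0,0,1],[0,0,0,0,0,0,1],[0,0,0,0,0,0,1],[0,0,0,0,0,0,1],[0,0,0,0,0,0,1]]' |grep -E "clock|tcp|force";python3 -m crank '[[0,0,0,0,-20,0,1],[0,0,0,0,-60,0,1],[0,0,0,0,-100,0,1],[0,0,0,0,-100,0,1],[0,0,0,0,-100,0,1],[0,0,0,0,-100,0,1],[0,0,0,0,-100,0,1]]' |grep -E "clock|tcp|force";python3 - <<'E'
from h import *
for n in('side','top'):
    p,d,K,T=grab(n);P=pts(d,K,T)
    k,l,st,c=cv2.connectedComponentsWithStats(yellow(p))
    for i in range(1,k):
        if st[i,4]>50: print(n,st[i],np.median(P[(l==i)&(d>0)],0).round(4))
E
```

```text
clock: 9.85
tcp_pos: [0.5389, 0.1704, 0.0663]
wrist_force: [-2.1, -0.3, 6.7]
clock: 10.72
tcp_pos: [0.5385, 0.1704, 0.1648]
wrist_force: [-0.2, -0.1, -0.0]
side [ 0 96 18 19 71] [ 0.0483 -0.0011  0.2862]
side [223 133  15  13 154] [0.3174 0.1861 0.0863]
side [333 133  16  13 160] [0.5389 0.1704 0.0862]
side [301 183  19  15 209] [0.4681 0.0205 0.0867]
side [224 248  20  18 275] [ 0.3427 -0.1287  0.0868]
side [365 282  23  21 362] [ 0.5488 -0.2086  0.0867]
side [338 397  27  27 562] [ 0.4928 -0.3781  0.087 ]
top [393 180  19  19 283] [ 0.5503 -0.2054  0.0867]
top [499 216  19  19 284] [ 0.494  -0.3734  0.0864]
top [250 228  19  19 286] [0.4689 0.0243 0.0868]
top [341 308  19  20 288] [ 0.344  -0.1238  0.0867]
top [144 320  19  19 296] [0.3191 0.1886 0.0871]
```

```bash
python3 -c "
from plant import job
print(job.close_job())"
```

```text
the job is handed in; nothing more can be done
None
```

The low cap was on the blue unit at about (0.539, 0.170). I pressed it to its rigid stop (about 30 N) and lifted off, and it sprang up. I then rested the closed fingertip on it for about 1 s at about 6.7 N, pressing it in only about 1 mm, lifted away, and handed in at about 10.8 s.

**Last checks:** all three blue-unit caps measure about 86–87 mm high. The touched cap's reading comes from the side camera only, because the gripper hid it from the top view. The wrist force was about 0 and the fingertip was clear. Only the target cap was touched; the two caps that were already up and the pink and turquoise look-alikes read unchanged.

**Disagreement:** contact came with the reported TCP about 19 mm below the fingertip. By `arm.tips_ahead` it should have been 17 mm above it, so the height was off by about 36 mm. I went by the camera depth and the felt contact instead.

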